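# Lock the fold-down table with its keeper plate

## Robot

A 6-joint arm with a two-finger parallel gripper is mounted at the origin on the work surface. World frame = base frame: x ahead of the robot, y to its left, z up, the work surface at z = 0. Lengths are in m, angles in rad, forces in N, time in s.
With the tool pointing down it reaches from about 0.35 to 0.975 m from the base axis. Payload 4.9 kg.
Tool frame: the origin (TCP) lies midway between the tips of the shut fingers; the grasp point (between the pads) lies 19 mm behind it; z points along the fingers, y is the line along which they close (so a half turn about z gives the same grasp; the last joint's range is limited). The gripper opens to 85 mm and grips with 20 to 120 N. Pads are 22 mm wide; open, the fingers measure 114 mm over their backs; the gripper's body (76 mm by 85 mm) begins 54 mm behind the grasp point. The pads swing forward as they close: fully open they stand 13 mm farther back than shut.
Start: joints at [-1.3, 0.053, 1.613, -0, 1.476, -0.119], TCP at [0.237, -0.578, 0.231] pointing down, gripper open.
Joint ranges: [-3.01, 3.01], [-1.01, 2.22], [0.06, 2.58], [-1.02, 4.17], [0.09, 2.62], [-3.14, 3.14]. Speed limits (rad/s): [2.57, 2.57, 3.14, 3.14, 3.14, 3.14].

## Interface

Orientations are given as a rotation vector (axis times angle).
In Python, from station import ctrl gives the robot as it stands.
- The arm moves only by the tool carry_out, never from a script. Its argument "moves" is a list of rows, each an object of numbers: "x", "y", "z": the shift along the tool's x, y, z in units of 25 mm (1.0 is 25 mm); "turn": the turn about the tool's z in rad. In form: [{"x": .., "y": .., "z": .., "turn": ..}, ...]. A call has exactly 8 rows; each row shifts and turns the commanded pose from where the row before left it, along the tool's axes as they then stand; what a row does not reach is not made up. A row lasts 1/10 s, in which the tool goes at most 50 mm and 8.59 degrees, less where a joint would pass 70% of its speed; a pose out of reach is approached as far as the arm can. A call is refused whole if a number of a shift passes 1 or a number of a turn 0.15, either way. A call with a gripper value outside its range is refused whole. "grip" is the finger opening in mm, from 0 to 85.4, set as the call begins (left out, the last holds). The fingers move at their own pace and stop on an object; "newtons" is the grip in N (left out, the last holds). Time passes only in rows, so rows that do not move let the fingers close, or fill a call up. It gives the time, the measured TCP pose, the force, the opening and the grip force at its end, in the units of the state.
- ctrl.get_obs(): the state, without advancing time (a new reading comes with each control period).
- ctrl.get_image(name): name is "side" or "top" or "wrist"; returns the picture (384x512x3 uint8, red, green, blue); there is no depth.
- ctrl.calibration(name): a dict with "fx", "fy", "cx", "cy" (pixels), "R" (3x3) and "t" (3): a world point X has camera coordinates R X + t; the wrist camera has in their place "T_tool_cam" (4x4, takes a point from camera to tool coordinates, whose origin is the TCP and whose axes are the flange's). Camera axes: x right, y down, z forward; pixel columns grow to the right and rows downward; lengths in m; the calibration is good to about 2 mm. A picture is of the moment at which its call begins: read the wrist's pose just before it. calibration takes no time and is no camera call.
- ctrl.finish_job(): hands the job in; it is judged then, once.
Trained networks look in the newest picture that a camera, given by its name, has taken for a name from the list of things; names that differ only in an ending like _2 or _b are one class to them, and where a whole thing is asked for, a point or a joint stands for the part that bears it (a point fixed in the world has none). Each returns a list of dicts, best first, with "confidence" (0 to 1); they miss things now and then, are a little off and sometimes report something else, mostly with a low value. They report only what shows in the picture. A call takes as long as a camera call.
- ctrl.look_for(camera, query): "rect" ([left, top, width, height] in pixels, round what is visible of it).
- ctrl.mark_of(camera, query): "pixel" ([column, row] in pixels: a listed point, or the origin of a listed thing).
The state is a dict: "t": time; "q": joint angles; "dq": joint speeds; "effort": joint torques, N m; "tool_pos": TCP position; "tool_rot": TCP orientation; "contact_force": force on the tool from outside, world axes, zero at the start; "wrist_torque": the same for the moment, N m; "opening": finger opening in m; "grip_force": force on a finger pad.
Only numpy, scipy, OpenCV 4.12 (cv2) and the standard library are available. Lean on these libraries where they do the work, as an engineer would, in place of code of your own. Each camera call takes 0.05 s, during which the arm holds its last target. There are 200 camera calls.

## Task

Find the red keeper plate, which is in one of the two lidded boxes, and lay it in the aluminium channel with its plain end (the one away from the handle) over the brass pin and its hole still short of the pin, on the green stripe's side. To lock the folding tabletop, slide it on, away from the stripe, until its hole drops over the pin and it lies flat on the channel floor, then let go. Set any lid you take off down level, handle up, on the bare tabletop or back on its own box, and leave the black pawn and the tea bowl where they are.

Things in the scene. Friction and masses are not known exactly. Their poses are not given: they have to be found in the camera images.
- channel: aluminium guide channel fixed to the tabletop, 210 mm long (its x), 70 mm wide (y), open at both ends; origin at the centre of its underside. Floor 8 mm above the tabletop; side walls 6 mm thick, 58 mm apart, tops 24 mm above the tabletop. A green stripe crosses the floor near its -x end (x = -92 mm). An upright brass pin stands in it (see pin_zone)
- pin_zone (a point): point on the channel floor's centre line, at channel x = +45 mm. The fixed brass pin (12 mm thick, 9 mm high above the floor, bevelled top) stands on the centre line within 12 mm of this point in x; just where is not reported: see it or feel it. A plate laid over it rests on it, tilted, and slides with under 8 N; once the hole has dropped over it the pin stops the plate dead
- keeper: loose red plate 120 mm long (x), 50 mm wide (y), 6 mm thick, about 0.3 kg; origin at the centre of its underside. Black upright handle, 14 mm along x, 36 mm along y, centred at x = -22 mm, its top 40 mm above the underside. Rectangular hole right through, 16 mm along x, 22 mm along y, centred at x = +5 mm. Starts flat in one of the boxes, its x within 0.1 rad of the box's x
- keeper_hole (a point): centre of the keeper's hole, on its underside
- keeper_front (a point): middle of the keeper's plain end edge (x = +60 mm), on its underside
- box_a: white box fixed to the tabletop, 170 mm (x) by 100 mm (y), 56 mm high, walls and floor 5 mm; origin at the centre of its underside. Its lid lies loose on its rim
- box_b: a second box just like box_a; the one without the keeper holds spare chessmen
- lid_a: loose wooden lid of box_a, 170 by 100 mm, 6 mm thick, with a 5 mm step beneath that fits loosely into the box; origin at the centre of the step's underside (51 mm above the tabletop when closed). Black upright handle, 14 mm along x, 40 mm along y, on its middle, from 11 to 41 mm above the origin. 0.15 kg
- lid_b: the same lid on box_b
- pawn: black plastic pawn, 54 mm tall, 28 mm across its foot, standing on the tabletop; origin at the centre of its underside
- tea_bowl: blue ceramic tea bowl, 100 mm across, 60 mm high; origin at the centre of its underside

How it is judged:
On the way, in this order (a step that is already met when the one before it is completed fails the run):
1. the lid is off the box that holds the keeper (distance between lid_a and box_a above 0.09 m), for 0.1 s.
2. the keeper lies between the channel's walls, plain end over the pin's place, hole still short of the pin (x of keeper_hole in the frame of channel below 0.029 m and x of keeper_front in the frame of channel above 0.033 m and y of keeper_hole in the frame of channel between -0.008 and 0.008 m and z of keeper_hole in the frame of channel below 0.0215 m and angle between the x axis of keeper and the x axis of channel, either way round below 0.25 rad), for 0.1 s.
At the end, for the whole second after the job is handed in: The keeper lies at rest flat in the channel (underside within 2 mm of the floor, tilt under 0.03 rad), pin through its hole (hole 29 to 61 mm along, within 7 mm of the centre line); each lid lies level (0.1 rad), handle up, on the tabletop or closed on its own box (x of keeper_hole in the frame of channel between 0.029 and 0.061 m and y of keeper_hole in the frame of channel between -0.007 and 0.007 m and z of keeper in the frame of channel between 0.006 and 0.01 m and x of keeper_front in the frame of channel above 0.08 m and angle between keeper's own z axis and vertical below 0.03 rad and linear speed of keeper below 0.02 m/s and angle between each of lid_a, lid_b's own z axis and vertical below 0.1 rad and (height (world z) of lid_a below 0.004 m or (horizontal distance between lid_a and box_a below 0.015 m and height (world z) of lid_a below 0.054 m)) and (height (world z) of lid_b below 0.004 m or (horizontal distance between lid_b and box_b below 0.015 m and height (world z) of lid_b below 0.054 m))); the robot touches nothing.
It fails at once if the pawn is moved more than 30 mm or tipped over (distance of pawn from where it was at the start of the episode above 0.03 m or angle between pawn's own z axis and vertical above 0.5 rad).
It fails at once if the tea bowl is moved more than 30 mm or tipped (distance of tea_bowl from where it was at the start of the episode above 0.03 m or angle between tea_bowl's own z axis and vertical above 0.5 rad).
It also fails if it takes over 58 s, if anything falls off the work surface, if the arm or the gripper's body presses on something with over 40 N, if the wrist force passes 120 N, or if a joint passes its speed limit or range.

## Working session

There is one attempt and no reset: what is moved stays moved. The work goes in short steps, Python scripts to look and compute and a tool call to move; the robot and the scene stay as the last step left them, time stands still between calls to the robot, and variables do not carry over. Pictures are saved under pics/ and viewed, at most 10 in all, crops included, and the job is handed in when it is done.

Besides the shell and the picture viewer there is one more tool, called in YAML: its name, and indented under it one key for each argument. carry_out: Moves the arm, as the interface text tells. Its arguments: {"type":"object","properties":{"moves":{"type":"array"},"grip":{"type":"number"},"newtons":{"type":"number"}},"required":["moves"]}

```bash
ls; mkdir -p pics; cat > h.py <<'E'
import numpy as np, cv2
from scipy.spatial.transform import Rotation as Ro
from station import ctrl
def save(cam,name):
    im=ctrl.get_image(cam); cv2.imwrite(f'pics/{name}.png',cv2.cvtColor(im,cv2.COLOR_RGB2BGR)); return im
def cam(name,obs=None):
    c=ctrl.calibration(name)
    if name=='wrist':
        o=obs or ctrl.get_obs(); T=np.eye(4); T[:3,:3]=Ro.from_rotvec(o['tool_rot']).as_matrix(); T[:3,3]=o['tool_pos']
        M=np.linalg.inv(T@np.array(c['T_tool_cam'])); R,t=M[:3,:3],M[:3,3]
    else: R,t=np.array(c['R']),np.array(c['t'])
    return c,R,t
def world(name,px,z,obs=None):
    c,R,t=cam(name,obs); d=R.T@np.array([(px[0]-c['cx'])/c['fx'],(px[1]-c['cy'])/c['fy'],1]); o=-R.T@t
    return o+d*(z-o[2])/d[2]
def proj(name,X,obs=None):
    c,R,t=cam(name,obs); p=R@np.array(X)+t; return np.array([c['fx']*p[0]/p[2]+c['cx'],c['fy']*p[1]/p[2]+c['cy']])
E
python3 - <<'E'
from h import *
o=ctrl.get_obs(); print(o['tool_pos'],o['tool_rot'],o['opening'],o['t'])
print(Ro.from_rotvec(o['tool_rot']).as_matrix().round(3))
a=save('top','top0'); b=save('side','side0')
for c in ('top','side'):
    R,t=cam(c)[1:]; print(c,(-R.T@t).round(3))
for q,z in [('channel',0),('pin_zone',.008),('box_a',0),('lid_a',.051),('pawn',0),('tea_bowl',0)]:
    for d in ctrl.mark_of('top',q)[:3]: print(q,np.round(d['pixel'],1),round(d['confidence'],2),world('top',d['pixel'],z).round(4))
print(ctrl.calibration('wrist'))
E
```

```text
pics
[ 0.23734376 -0.57751737  0.23006109] [-3.08010530e+00 -6.07997661e-01  1.60006819e-04] 0.08558339475273878 0.0
[[ 0.925  0.38  -0.   ]
 [ 0.38  -0.925  0.002]
 [ 0.    -0.002 -1.   ]]
top [ 0.535 -0.005  0.862]
side [0.18  0.534 0.71 ]
channel [238.2 252.9] 0.72 [0.5192 0.039  0.    ]
pin_zone [242.4 229.2] 0.67 [0.5669 0.0317 0.008 ]
pin_zone [258.5 156.8] 0.29 [0.7167 0.0033 0.008 ]
lid_a [104.8 220.9] 0.89 [0.5738 0.2963 0.051 ]
lid_a [407.6 233.4] 0.83 [ 0.5663 -0.2851  0.051 ]
pawn [188.5 185.8] 0.48 [0.6536 0.1465 0.    ]
tea_bowl [258.4 155.9] 0.68 [0.7203 0.0036 0.    ]
{'fx': 289.7947248139422, 'fy': 289.7947248139422, 'cx': 258.8204212561844, 'cy': 186.23802820896563, 'T_tool_cam': array([[-9.48514790e-04, -9.57367330e-01, -2.88871764e-01,
         7.40217227e-02],
       [ 9.99999115e-01, -1.17752034e-03,  6.18978986e-04,
         1.13943996e-03],
       [-9.32742636e-04, -2.88870921e-01,  9.57367600e-01,
        -1.43207044e-01],
       [ 0.00000000e+00,  0.00000000e+00,  0.00000000e+00,
         1.00000000e+00]])}
```

View pics/top0.png

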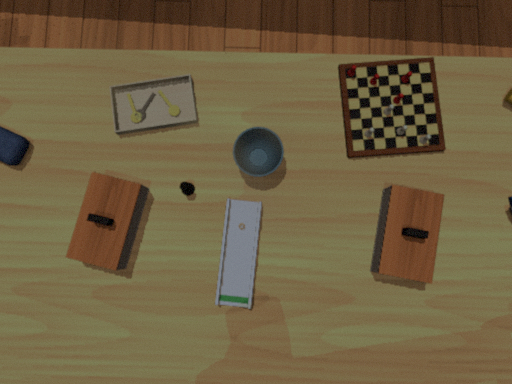

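View pics/side0.png

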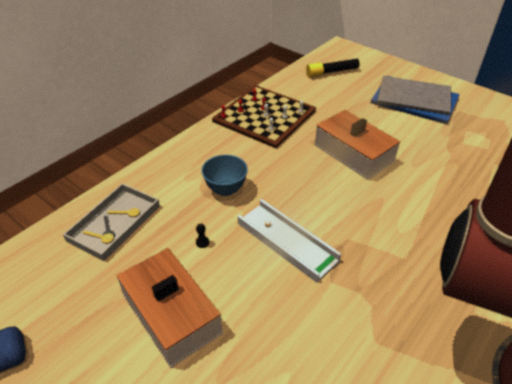

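The top view shows the channel with its stripe at (235,300) and pin at about (241,227). The lids are at (105,220) and (412,233), the pawn at (188,188) and the bowl at (259,152). Next I'll get the orientations.

```bash
python3 - <<'E'
from h import *
im=cv2.cvtColor(cv2.imread('pics/top0.png'),cv2.COLOR_BGR2RGB); hsv=cv2.cvtColor(im,cv2.COLOR_RGB2HSV)
for p in [(120,200),(415,260),(300,300),(238,270),(236,299)]: print(p,hsv[p[1],p[0]])
def fit(mask,z,name,lab):
    n,l,s,c=cv2.connectedComponentsWithStats(mask.astype(np.uint8))
    for i in range(1,n):
        if s[i,4]<60: continue
        cn=max(cv2.findContours((l==i).astype(np.uint8),0,1)[0],key=len)[:,0,:]
        W=np.array([world('top',p,z)[:2] for p in cn],np.float32)
        (c0,sz,a)=cv2.minAreaRect(W); b=cv2.boxPoints((c0,sz,a)); e=max([b[1]-b[0],b[2]-b[1]],key=np.linalg.norm)
        ang=np.degrees(np.arctan2(e[1],e[0])); ang=(ang+90)%180-90
        print(lab,s[i,:4],'c',np.round(c0,4),'sz',np.round(sz,3),'long axis deg',round(ang,1))
h,s_,v=[hsv[...,i].astype(int) for i in range(3)]
g=np.zeros(h.shape,bool); 
for (x0,y0,x1,y1) in [(60,165,155,280),(370,175,450,290)]: g[y0:y1,x0:x1]=1
fit(g&(h<13)&(s_>120)&(v>60),.062,'top','lid')
fit(g&(v<35),.092,'top','handle')
g[:]=0; g[190:315,205:270]=1
fit(g&(s_<75)&(v>60)|(g&(h>40)&(h<85)&(s_>60)),.02,'top','chan')
fit(g&(h>40)&(h<85)&(s_>100),.008,'top','stripe')
fit(g&(h<30)&(s_>40)&(v>30)&(np.hypot(*(np.indices(h.shape)-np.array([227,241])[:,None,None]))<9),.017,'top','pin')
E
```

```text
(120, 200) [ 11 148 112]
(415, 260) [ 12 162 113]
(300, 300) [ 20 113 122]
(238, 270) [111  26 139]
(236, 299) [ 65 138 100]
lid [ 67 173  74  97] c [0.5748 0.2943] sz [0.1   0.168] long axis deg -12.8
lid [378 186  65  97] c [ 0.5664 -0.2873] sz [0.099 0.169] long axis deg -9.4
handle [ 88 214  26  12] c [0.5742 0.2892] sz [0.046 0.013] long axis deg 76.6
handle [402 228  26  11] c [ 0.5661 -0.2834] sz [0.045 0.015] long axis deg 80.2
chan [215 198  47 111] c [0.5209 0.0382] sz [0.073 0.212] long axis deg -4.4
stripe [220 295  28   8] c [0.4292 0.0449] sz [0.054 0.009] long axis deg 85.6
```

```bash
cat > plan.py <<'E'
# usage: plan.py x y z yaw_deg(tool y dir) N  [more waypoints of 5 ...]; prints rows
import sys; from h import *
o=ctrl.get_obs(); p=np.array(o['tool_pos']); Rm=Ro.from_rotvec(o['tool_rot']).as_matrix()
ty=Rm[:,1]; yaw=np.arctan2(ty[1],ty[0])
a=list(map(float,sys.argv[1:])); rows=[]
for i in range(0,len(a),5):
    T=np.array(a[i:i+3]); n=int(a[i+4]); 
    for k in range(n,0,-1):
        d=(T-p)/k/.025; tx=np.array([-np.sin(yaw),np.cos(yaw),0]); tyv=np.array([np.cos(yaw),np.sin(yaw),0])  # x = y cross z(down)
        tx=np.cross(tyv,[0,0,-1])
        u=np.round([d@tx,d@tyv,-d[2]],2); tn=round(-(((np.radians(a[i+3])-yaw+np.pi)%(2*np.pi)-np.pi)/k),3)
        assert abs(u).max()<=1 and abs(tn)<=.15,(u,tn)
        p=p+.025*(u[0]*tx+u[1]*tyv+u[2]*np.array([0,0,-1])); yaw-=tn
        rows.append('{"x":%g,"y":%g,"z":%g,"turn":%g}'%(*u,tn))
print('t',round(o['t'],2))
for i in range(0,len(rows),8): print('['+','.join(rows[i:i+8])+']')
E
python3 plan.py .566 -.286 .15 -9.4 18  .566 -.286 .068 -9.4 6
```

```text
t 0.4
[{"x":0.92,"y":-0.32,"z":0.18,"turn":-0.056},{"x":0.94,"y":-0.27,"z":0.18,"turn":-0.057},{"x":0.95,"y":-0.22,"z":0.18,"turn":-0.056},{"x":0.96,"y":-0.16,"z":0.18,"turn":-0.057},{"x":0.97,"y":-0.11,"z":0.18,"turn":-0.056},{"x":0.98,"y":-0.05,"z":0.18,"turn":-0.057},{"x":0.98,"y":0,"z":0.18,"turn":-0.056},{"x":0.98,"y":0.06,"z":0.18,"turn":-0.057}]
[{"x":0.97,"y":0.11,"z":0.18,"turn":-0.056},{"x":0.96,"y":0.17,"z":0.18,"turn":-0.057},{"x":0.95,"y":0.22,"z":0.18,"turn":-0.056},{"x":0.94,"y":0.27,"z":0.18,"turn":-0.057},{"x":0.92,"y":0.33,"z":0.18,"turn":-0.056},{"x":0.9,"y":0.38,"z":0.18,"turn":-0.057},{"x":0.88,"y":0.43,"z":0.18,"turn":-0.056},{"x":0.85,"y":0.47,"z":0.18,"turn":-0.057}]
[{"x":0.82,"y":0.52,"z":0.18,"turn":-0.056},{"x":0.8,"y":0.57,"z":0.19,"turn":-0.057},{"x":-0,"y":0,"z":0.55,"turn":0},{"x":-0,"y":0,"z":0.55,"turn":0},{"x":-0,"y":0,"z":0.54,"turn":0},{"x":-0,"y":0,"z":0.55,"turn":0},{"x":-0,"y":0,"z":0.54,"turn":0},{"x":-0,"y":0,"z":0.55,"turn":0}]
```

carry_out:
  moves:
    - {"x": 0.92, "y": -0.32, "z": 0.18, "turn": -0.056}
    - {"x": 0.94, "y": -0.27, "z": 0.18, "turn": -0.057}
    - {"x": 0.95, "y": -0.22, "z": 0.18, "turn": -0.056}
    - {"x": 0.96, "y": -0.16, "z": 0.18, "turn": -0.057}
    - {"x": 0.97, "y": -0.11, "z": 0.18, "turn": -0.056}
    - {"x": 0.98, "y": -0.05, "z": 0.18, "turn": -0.057}
    - {"x": 0.98, "y": 0, "z": 0.18, "turn": -0.056}
    - {"x": 0.98, "y": 0.06, "z": 0.18, "turn": -0.057}
  grip: 60

```text
t: 1.2
tool_pos: [0.3844, -0.4476, 0.1952]
tool_rot: [2.866, 1.287, 0.0]
contact_force: [0.8, -1.7, -0.2]
opening: 0.0603
grip_force: 0.0
```

carry_out:
  moves:
    - {"x": 0.97, "y": 0.11, "z": 0.18, "turn": -0.056}
    - {"x": 0.96, "y": 0.17, "z": 0.18, "turn": -0.057}
    - {"x": 0.95, "y": 0.22, "z": 0.18, "turn": -0.056}
    - {"x": 0.94, "y": 0.27, "z": 0.18, "turn": -0.057}
    - {"x": 0.92, "y": 0.33, "z": 0.18, "turn": -0.056}
    - {"x": 0.9, "y": 0.38, "z": 0.18, "turn": -0.057}
    - {"x": 0.88, "y": 0.43, "z": 0.18, "turn": -0.056}
    - {"x": 0.85, "y": 0.47, "z": 0.18, "turn": -0.057}

```text
t: 2.0
tool_pos: [0.5303, -0.3178, 0.1592]
tool_rot: [2.504, 1.896, 0.0]
contact_force: [0.3, -0.9, 1.3]
opening: 0.0601
grip_force: 0.0
```

```bash
python3 plan.py .566 -.286 .068 -9.4 8; python3 -c "
from h import *
o=ctrl.get_obs();print(o['tool_pos'],o['q'],o['opening']); ctrl.get_image('wrist')
for d in ctrl.mark_of('wrist','lid_a')[:2]: print(d, world('wrist',d['pixel'],.051,o))"
```

```text
t 2.0
[{"x":0.2,"y":0.13,"z":0.46,"turn":-0.014},{"x":0.2,"y":0.13,"z":0.46,"turn":-0.014},{"x":0.2,"y":0.13,"z":0.45,"turn":-0.014},{"x":0.2,"y":0.14,"z":0.46,"turn":-0.014},{"x":0.19,"y":0.14,"z":0.45,"turn":-0.014},{"x":0.19,"y":0.14,"z":0.46,"turn":-0.014},{"x":0.19,"y":0.15,"z":0.45,"turn":-0.013},{"x":0.19,"y":0.15,"z":0.46,"turn":-0.014}]
[ 0.53031504 -0.31784131  0.15922332] [-6.60217399e-01  9.02486950e-02  1.69611100e+00 -4.99525023e-05
  1.35502471e+00 -3.85607041e-01] 0.06010172687431261
{'pixel': [289.3, 144.3], 'confidence': 0.96} [ 0.56638273 -0.29174132  0.051     ]
```

carry_out:
  moves:
    - {"x": 0.28, "y": 0.2, "z": 0.2, "turn": -0.028}
    - {"x": 0.28, "y": 0.2, "z": 0.2, "turn": -0.028}
    - {"x": 0.28, "y": 0.2, "z": 0.3, "turn": -0.028}
    - {"x": 0.28, "y": 0.2, "z": 0.45, "turn": -0.027}
    - {"x": 0.25, "y": 0.31, "z": 0.6, "turn": 0}
    - {"x": 0, "y": 0, "z": 0.7, "turn": 0}
    - {"x": 0, "y": 0, "z": 0.7, "turn": 0}
    - {"x": 0, "y": 0, "z": 0.5, "turn": 0}

```text
t: 2.9
tool_pos: [0.563, -0.2905, 0.065]
tool_rot: [-2.396, -2.027, 0.002]
contact_force: [-0.3, 0.2, -1.1]
opening: 0.0601
grip_force: 0.0
```

carry_out:
  moves:
    - {"x": 0, "y": 0, "z": 0}
    - {"x": 0, "y": 0, "z": 0}
    - {"x": 0, "y": 0, "z": 0}
    - {"x": 0, "y": 0, "z": 0}
    - {"x": 0, "y": 0, "z": 0}
    - {"x": 0, "y": 0, "z": 0}
    - {"x": 0, "y": 0, "z": 0}
    - {"x": 0, "y": 0, "z": 0}
  grip: 0
  newtons: 40

```text
validation failed for argument at $.mo...
```

```bash
python3 plan.py .566 -.286 .145 -9.4 4 .48 -.115 .145 -9.4 8 .48 -.115 .018 -9.4 12
```

```text
t 2.9
[{"x":0.05,"y":0.02,"z":-0.8,"turn":-0.001},{"x":0.05,"y":0.02,"z":-0.8,"turn":-0},{"x":0.05,"y":0.02,"z":-0.8,"turn":-0.001},{"x":0.05,"y":0.03,"z":-0.8,"turn":-0},{"x":0.77,"y":-0.56,"z":-0,"turn":-0},{"x":0.77,"y":-0.56,"z":-0,"turn":-0},{"x":0.77,"y":-0.57,"z":-0,"turn":-0},{"x":0.77,"y":-0.56,"z":-0,"turn":-0}]
[{"x":0.78,"y":-0.57,"z":-0,"turn":-0},{"x":0.77,"y":-0.56,"z":-0,"turn":-0},{"x":0.78,"y":-0.57,"z":-0,"turn":-0},{"x":0.77,"y":-0.56,"z":-0,"turn":-0},{"x":0,"y":-0,"z":0.42,"turn":-0},{"x":0,"y":-0,"z":0.42,"turn":-0},{"x":0,"y":-0,"z":0.42,"turn":-0},{"x":0,"y":-0,"z":0.42,"turn":-0}]
[{"x":0,"y":-0,"z":0.42,"turn":-0},{"x":0,"y":-0,"z":0.43,"turn":-0},{"x":0,"y":-0,"z":0.42,"turn":-0},{"x":0,"y":-0,"z":0.43,"turn":-0},{"x":0,"y":-0,"z":0.42,"turn":-0},{"x":0,"y":-0,"z":0.43,"turn":-0},{"x":0,"y":-0,"z":0.42,"turn":-0},{"x":0,"y":-0,"z":0.43,"turn":-0}]
```

carry_out:
  moves:
    - {"x": 0.1, "y": 0, "z": -0.1, "turn": 0}
    - {"x": 0.08, "y": 0.05, "z": 0, "turn": 0}
    - {"x": 0, "y": 0, "z": 0, "turn": 0}
    - {"x": 0, "y": 0, "z": 0, "turn": 0}
    - {"x": 0, "y": 0, "z": 0, "turn": 0}
    - {"x": 0, "y": 0, "z": 0, "turn": 0}
    - {"x": 0, "y": 0, "z": 0, "turn": 0}
    - {"x": 0, "y": 0, "z": 0, "turn": 0}
  grip: 0
  newtons: 40

```text
t: 3.7
tool_pos: [0.5671, -0.2874, 0.0721]
tool_rot: [2.396, 2.028, 0.001]
contact_force: [1.3, 1.4, 5.7]
opening: 0.0131
grip_force: 41.8
```

carry_out:
  moves:
    - {"x": 0, "y": 0, "z": -0.3, "turn": 0}
    - {"x": 0, "y": 0, "z": -0.8, "turn": 0}
    - {"x": 0, "y": 0, "z": -0.8, "turn": 0}
    - {"x": 0, "y": 0, "z": -0.8, "turn": 0}
    - {"x": 0.5, "y": -0.35, "z": -0.3, "turn": 0}
    - {"x": 0.77, "y": -0.56, "z": 0, "turn": 0}
    - {"x": 0.77, "y": -0.56, "z": 0, "turn": 0}
    - {"x": 0.77, "y": -0.56, "z": 0, "turn": 0}

```text
t: 4.5
tool_pos: [0.5265, -0.2082, 0.1447]
tool_rot: [-2.397, -2.028, 0.001]
contact_force: [-0.8, 0.1, -1.6]
opening: 0.0131
grip_force: 40.8
```

```bash
python3 - <<'E'
from h import *
o=ctrl.get_obs(); print(o['tool_pos'],o['opening'],o['grip_force'],o['t'])
save('top','top1')
for d in ctrl.look_for('top','keeper')[:3]: print(d)
for d in ctrl.look_for('top','pawn')[:3]: print(d)
E
python3 plan.py .48 -.115 .13 -9.4 4 .48 -.115 .018 -9.4 12
```

```text
[ 0.5265046  -0.20815072  0.14471694] 0.013113177644795299 40.84574639797211 4.5
{'rect': [180.2, 178.3, 12.9, 20.6], 'confidence': 0.69}
t 4.65
[{"x":0.84,"y":-0.61,"z":0.15,"turn":-0},{"x":0.84,"y":-0.61,"z":0.15,"turn":-0},{"x":0.84,"y":-0.62,"z":0.14,"turn":-0},{"x":0.85,"y":-0.61,"z":0.15,"turn":-0.001},{"x":-0,"y":-0,"z":0.37,"turn":0},{"x":-0,"y":-0,"z":0.37,"turn":0},{"x":-0,"y":-0,"z":0.37,"turn":0},{"x":-0,"y":-0,"z":0.37,"turn":0}]
[{"x":-0,"y":-0,"z":0.37,"turn":0},{"x":-0,"y":-0,"z":0.38,"turn":0},{"x":-0,"y":-0,"z":0.37,"turn":0},{"x":-0,"y":-0,"z":0.38,"turn":0},{"x":-0,"y":-0,"z":0.37,"turn":0},{"x":-0,"y":-0,"z":0.38,"turn":0},{"x":-0,"y":-0,"z":0.37,"turn":0},{"x":-0,"y":-0,"z":0.38,"turn":0}]
```

View pics/top1.png

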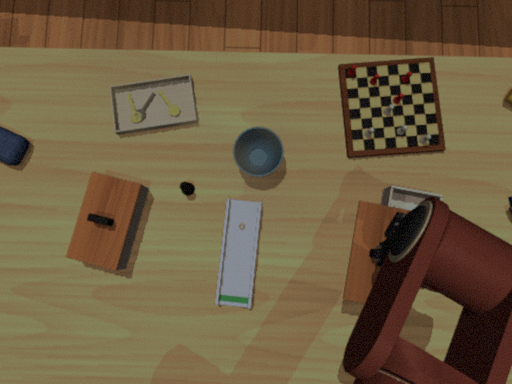

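The lid is gripped. The box interior is hidden by the arm, so I'll put the lid down in the bare area at about (0.48, -0.115).

carry_out:
  moves:
    - {"x": 0.84, "y": -0.61, "z": 0.15, "turn": 0}
    - {"x": 0.84, "y": -0.61, "z": 0.15, "turn": 0}
    - {"x": 0.84, "y": -0.62, "z": 0.15, "turn": 0}
    - {"x": 0.85, "y": -0.61, "z": 0.3, "turn": 0}
    - {"x": 0, "y": 0, "z": 0.6, "turn": 0}
    - {"x": 0, "y": 0, "z": 0.8, "turn": 0}
    - {"x": 0, "y": 0, "z": 0.8, "turn": 0}
    - {"x": 0, "y": 0, "z": 0.7, "turn": 0}

```text
t: 5.45
tool_pos: [0.4813, -0.1169, 0.0529]
tool_rot: [-2.398, -2.029, 0.001]
contact_force: [-0.6, -1.2, -1.4]
opening: 0.0131
grip_force: 40.8
```

carry_out:
  moves:
    - {"x": 0, "y": 0, "z": 0.45, "turn": 0}
    - {"x": 0, "y": 0, "z": 0.35, "turn": 0}
    - {"x": 0, "y": 0, "z": 0.2, "turn": 0}
    - {"x": 0, "y": 0, "z": 0.1, "turn": 0}
    - {"x": 0, "y": 0, "z": 0.08, "turn": 0}
    - {"x": 0, "y": 0, "z": 0, "turn": 0}
    - {"x": 0, "y": 0, "z": 0, "turn": 0}
    - {"x": 0, "y": 0, "z": 0, "turn": 0}

```text
t: 6.25
tool_pos: [0.4816, -0.1161, 0.0253]
tool_rot: [2.397, 2.029, 0.001]
contact_force: [0.5, -0.8, -2.3]
opening: 0.0132
grip_force: 40.8
```

carry_out:
  moves:
    - {"x": 0, "y": 0, "z": 0.08, "turn": 0}
    - {"x": 0, "y": 0, "z": 0.06, "turn": 0}
    - {"x": 0, "y": 0, "z": 0, "turn": 0}
    - {"x": 0, "y": 0, "z": 0, "turn": 0}
    - {"x": 0, "y": 0, "z": 0, "turn": 0}
    - {"x": 0, "y": 0, "z": 0, "turn": 0}
    - {"x": 0, "y": 0, "z": 0, "turn": 0}
    - {"x": 0, "y": 0, "z": 0, "turn": 0}

```text
t: 7.05
tool_pos: [0.4812, -0.116, 0.0213]
tool_rot: [-2.398, -2.03, 0.0]
contact_force: [0.2, -0.4, -1.1]
opening: 0.0131
grip_force: 40.8
```

carry_out:
  moves:
    - {"x": 0, "y": 0, "z": 0, "turn": 0}
    - {"x": 0, "y": 0, "z": 0, "turn": 0}
    - {"x": 0, "y": 0, "z": -0.2, "turn": 0}
    - {"x": 0, "y": 0, "z": -0.8, "turn": 0}
    - {"x": 0, "y": 0, "z": -1, "turn": 0}
    - {"x": 0, "y": 0, "z": -1, "turn": 0}
    - {"x": -0.5, "y": 0.2, "z": -1, "turn": 0}
    - {"x": -0.9, "y": 0.5, "z": -1, "turn": 0}
  grip: 60

```text
t: 7.85
tool_pos: [0.4925, -0.1528, 0.1478]
tool_rot: [2.396, 2.032, 0.001]
contact_force: [0.3, -0.4, -0.2]
opening: 0.06
grip_force: 0.0
```

carry_out:
  moves:
    - {"x": -0.95, "y": 0.5, "z": -1, "turn": 0}
    - {"x": -0.95, "y": 0.5, "z": -1, "turn": 0}
    - {"x": -0.95, "y": 0.5, "z": -0.8, "turn": 0}
    - {"x": -0.95, "y": 0.5, "z": 0, "turn": 0}
    - {"x": -0.95, "y": 0.4, "z": 0, "turn": 0}
    - {"x": -0.5, "y": 0.3, "z": 0, "turn": 0}
    - {"x": 0, "y": 0, "z": 0, "turn": 0}
    - {"x": 0, "y": 0, "z": 0, "turn": 0}

```text
t: 8.65
tool_pos: [0.5374, -0.2934, 0.216]
tool_rot: [-2.397, -2.029, -0.0]
contact_force: [0.3, 0.2, -0.1]
opening: 0.06
grip_force: 0.0
```

```bash
python3 - <<'E'
from h import *
o=ctrl.get_obs(); print(o['tool_pos'],o['t'])
save('wrist','w1')
for q in ('keeper','keeper_hole','keeper_front'):
  for d in ctrl.mark_of('wrist',q)[:2]: print(q,d,world('wrist',d['pixel'],.005,o).round(4))
E
```

```text
[ 0.53743621 -0.29336012  0.21599016] 8.65
```

View pics/w1.png

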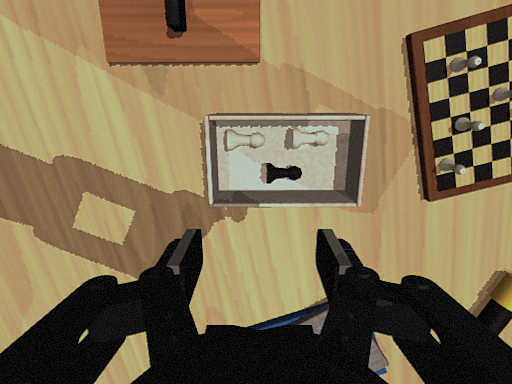

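Wrong box: it holds spare chessmen. Lid_b is lying flat on the table, so I'll go to the left box.

```bash
python3 plan.py .5745 .2915 .15 -12.8 24 .5745 .2915 .070 -12.8 8
```

```text
t 8.85
[{"x":0.97,"y":-0.1,"z":0.11,"turn":0.002},{"x":0.97,"y":-0.1,"z":0.11,"turn":0.002},{"x":0.97,"y":-0.1,"z":0.11,"turn":0.002},{"x":0.97,"y":-0.11,"z":0.11,"turn":0.002},{"x":0.97,"y":-0.11,"z":0.11,"turn":0.003},{"x":0.97,"y":-0.11,"z":0.11,"turn":0.002},{"x":0.97,"y":-0.11,"z":0.11,"turn":0.003},{"x":0.97,"y":-0.11,"z":0.11,"turn":0.002}]
[{"x":0.97,"y":-0.12,"z":0.11,"turn":0.003},{"x":0.97,"y":-0.12,"z":0.11,"turn":0.002},{"x":0.97,"y":-0.12,"z":0.11,"turn":0.003},{"x":0.97,"y":-0.12,"z":0.11,"turn":0.002},{"x":0.97,"y":-0.13,"z":0.11,"turn":0.003},{"x":0.97,"y":-0.13,"z":0.11,"turn":0.002},{"x":0.97,"y":-0.13,"z":0.11,"turn":0.003},{"x":0.97,"y":-0.13,"z":0.11,"turn":0.002}]
[{"x":0.96,"y":-0.14,"z":0.11,"turn":0.003},{"x":0.97,"y":-0.14,"z":0.11,"turn":0.002},{"x":0.96,"y":-0.14,"z":0.11,"turn":0.003},{"x":0.96,"y":-0.14,"z":0.11,"turn":0.002},{"x":0.97,"y":-0.15,"z":0.11,"turn":0.003},{"x":0.96,"y":-0.15,"z":0.11,"turn":0.002},{"x":0.96,"y":-0.15,"z":0.12,"turn":0.003},{"x":0.97,"y":-0.15,"z":0.11,"turn":0.002}]
[{"x":-0,"y":-0,"z":0.4,"turn":0},{"x":-0,"y":-0,"z":0.4,"turn":0},{"x":-0,"y":-0,"z":0.4,"turn":0},{"x":-0,"y":-0,"z":0.4,"turn":0},{"x":-0,"y":-0,"z":0.4,"turn":0},{"x":-0,"y":-0,"z":0.4,"turn":0},{"x":-0,"y":-0,"z":0.4,"turn":0},{"x":-0,"y":-0,"z":0.4,"turn":0}]
```

carry_out:
  moves:
    - {"x": 0.97, "y": -0.1, "z": 0.11, "turn": 0.002}
    - {"x": 0.97, "y": -0.1, "z": 0.11, "turn": 0.002}
    - {"x": 0.97, "y": -0.1, "z": 0.11, "turn": 0.002}
    - {"x": 0.97, "y": -0.11, "z": 0.11, "turn": 0.002}
    - {"x": 0.97, "y": -0.11, "z": 0.11, "turn": 0.003}
    - {"x": 0.97, "y": -0.11, "z": 0.11, "turn": 0.002}
    - {"x": 0.97, "y": -0.11, "z": 0.11, "turn": 0.003}
    - {"x": 0.97, "y": -0.11, "z": 0.11, "turn": 0.002}

```text
t: 9.65
tool_pos: [0.5499, -0.0976, 0.1944]
tool_rot: [2.415, 2.009, 0.0]
contact_force: [0.4, -0.0, -0.8]
opening: 0.0599
grip_force: 0.0
```

carry_out:
  moves:
    - {"x": 0.97, "y": -0.12, "z": 0.11, "turn": 0.003}
    - {"x": 0.97, "y": -0.12, "z": 0.11, "turn": 0.002}
    - {"x": 0.97, "y": -0.12, "z": 0.11, "turn": 0.003}
    - {"x": 0.97, "y": -0.12, "z": 0.11, "turn": 0.002}
    - {"x": 0.97, "y": -0.13, "z": 0.11, "turn": 0.003}
    - {"x": 0.97, "y": -0.13, "z": 0.11, "turn": 0.002}
    - {"x": 0.97, "y": -0.13, "z": 0.11, "turn": 0.003}
    - {"x": 0.97, "y": -0.13, "z": 0.11, "turn": 0.002}

```text
t: 10.45
tool_pos: [0.5624, 0.0975, 0.1724]
tool_rot: [2.435, 1.984, 0.0]
contact_force: [0.1, 0.2, 0.1]
opening: 0.06
grip_force: 0.0
```

```bash
python3 - <<'E'
from h import *
o=ctrl.get_obs(); print(o['tool_pos'],o['t'])
im=save('wrist','w2')
for q,z in (('pin_zone',.008),('lid_a',.051),('channel',0)):
  for d in ctrl.mark_of('wrist',q)[:2]: print(q,d,world('wrist',d['pixel'],z,o).round(4))
E
python3 plan.py .5745 .2915 .14 -12.8 8
```

```text
[0.5623579  0.09749992 0.1723748 ] 10.45
pin_zone {'pixel': [268.9, 221.9], 'confidence': 0.64} [0.562  0.0332 0.008 ]
lid_a {'pixel': [230.3, 333.3], 'confidence': 0.59} [ 0.4954 -0.0727  0.051 ]
channel {'pixel': [236.5, 224.5], 'confidence': 0.65} [0.5234 0.0342 0.    ]
t 10.65
[{"x":0.97,"y":-0.14,"z":0.16,"turn":0.003},{"x":0.97,"y":-0.14,"z":0.16,"turn":0.003},{"x":0.97,"y":-0.14,"z":0.16,"turn":0.003},{"x":0.96,"y":-0.15,"z":0.16,"turn":0.002},{"x":0.97,"y":-0.15,"z":0.16,"turn":0.003},{"x":0.96,"y":-0.15,"z":0.16,"turn":0.002},{"x":0.97,"y":-0.15,"z":0.17,"turn":0.003},{"x":0.96,"y":-0.15,"z":0.16,"turn":0.002}]
```

View pics/w2.png

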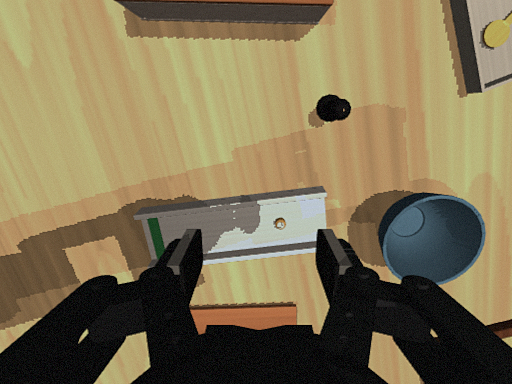

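The wrist view shows the channel with the pin at about (280,223), the pawn at (335,108) and the bowl at (430,235). On to the left lid.

carry_out:
  moves:
    - {"x": 0.97, "y": -0.14, "z": 0.16, "turn": 0.003}
    - {"x": 0.97, "y": -0.14, "z": 0.16, "turn": 0.003}
    - {"x": 0.97, "y": -0.14, "z": 0.16, "turn": 0.003}
    - {"x": 0.96, "y": -0.15, "z": 0.16, "turn": 0.002}
    - {"x": 0.97, "y": -0.15, "z": 0.16, "turn": 0.003}
    - {"x": 0.96, "y": -0.15, "z": 0.16, "turn": 0.002}
    - {"x": 0.97, "y": -0.15, "z": 0.17, "turn": 0.003}
    - {"x": 0.96, "y": -0.15, "z": 0.16, "turn": 0.002}

```text
t: 11.45
tool_pos: [0.5757, 0.2908, 0.1402]
tool_rot: [2.458, 1.956, 0.0]
contact_force: [-0.5, -0.3, -0.3]
opening: 0.0606
grip_force: 0.0
```

carry_out:
  moves:
    - {"x": 0, "y": 0, "z": 0.5, "turn": 0}
    - {"x": 0, "y": 0, "z": 0.5, "turn": 0}
    - {"x": 0, "y": 0, "z": 0.5, "turn": 0}
    - {"x": 0, "y": 0, "z": 0.5, "turn": 0}
    - {"x": 0, "y": 0, "z": 0.4, "turn": 0}
    - {"x": 0, "y": 0, "z": 0.4, "turn": 0}
    - {"x": 0, "y": 0, "z": 0, "turn": 0}
    - {"x": 0, "y": 0, "z": 0, "turn": 0}

```text
t: 12.25
tool_pos: [0.5753, 0.2909, 0.0699]
tool_rot: [-2.457, -1.958, 0.0]
contact_force: [-0.2, 1.1, 0.8]
opening: 0.0599
grip_force: 0.0
```

carry_out:
  moves:
    - {"x": 0, "y": 0, "z": 0, "turn": 0}
    - {"x": 0, "y": 0, "z": 0, "turn": 0}
    - {"x": 0, "y": 0, "z": 0, "turn": 0}
    - {"x": 0, "y": 0, "z": 0, "turn": 0}
    - {"x": 0, "y": 0, "z": 0, "turn": 0}
    - {"x": 0, "y": 0, "z": 0, "turn": 0}
    - {"x": 0, "y": 0, "z": 0, "turn": 0}
    - {"x": 0, "y": 0, "z": 0, "turn": 0}
  grip: 0
  newtons: 40

```text
t: 13.05
tool_pos: [0.5758, 0.2912, 0.0708]
tool_rot: [2.457, 1.958, 0.002]
contact_force: [-0.1, -1.4, 5.6]
opening: 0.0129
grip_force: 41.2
```

```bash
python3 plan.py .5745 .2915 .15 -12.8 5 .365 .25 .15 -12.8 11 .365 .25 .022 -12.8 8
python3 - <<'E'
from h import *
import numpy as np
o={'tool_pos':[.5624,.0975,.1724],'tool_rot':[2.435,1.984,0.]}
c0=np.array([.5207,.0382]); a=np.radians(-4.4)
for z in (.008,.0125,.017):
  for n,px,oo in (('wrist',(279.7,223),o),('top',(241.3,227),None)):
    w=world(n,px,z,oo)[:2]; d=w-c0; print(z,n,w.round(4),'chan',(d@[np.cos(a),np.sin(a)]).round(4),(d@[-np.sin(a),np.cos(a)]).round(4))
E
```

```text
t 13.05
[{"x":-0,"y":-0.01,"z":-0.63,"turn":-0},{"x":-0,"y":-0.01,"z":-0.63,"turn":-0},{"x":-0,"y":-0.01,"z":-0.64,"turn":-0.001},{"x":-0,"y":-0.01,"z":-0.63,"turn":-0},{"x":-0,"y":-0.01,"z":-0.64,"turn":-0.001},{"x":-0.32,"y":-0.71,"z":0,"turn":0},{"x":-0.32,"y":-0.71,"z":0,"turn":0},{"x":-0.31,"y":-0.71,"z":0,"turn":0}]
[{"x":-0.32,"y":-0.71,"z":0,"turn":0},{"x":-0.31,"y":-0.71,"z":0,"turn":0},{"x":-0.32,"y":-0.71,"z":0,"turn":0},{"x":-0.31,"y":-0.71,"z":0,"turn":0},{"x":-0.32,"y":-0.71,"z":0,"turn":0},{"x":-0.31,"y":-0.71,"z":0,"turn":0},{"x":-0.32,"y":-0.71,"z":0,"turn":0},{"x":-0.31,"y":-0.71,"z":0,"turn":0}]
[{"x":-0,"y":0,"z":0.64,"turn":0},{"x":-0,"y":0,"z":0.64,"turn":0},{"x":-0,"y":0,"z":0.64,"turn":0},{"x":-0,"y":0,"z":0.64,"turn":0},{"x":-0,"y":0,"z":0.64,"turn":0},{"x":-0,"y":0,"z":0.64,"turn":0},{"x":-0,"y":0,"z":0.64,"turn":0},{"x":-0,"y":0,"z":0.64,"turn":0}]
0.008 wrist [0.574  0.0292] chan 0.0539 -0.0049
0.008 top [0.5713 0.0341] chan 0.0508 -0.0002
0.0125 wrist [0.5741 0.0312] chan 0.0538 -0.0029
0.0125 top [0.5711 0.0339] chan 0.0506 -0.0004
0.017 wrist [0.5742 0.0333] chan 0.0537 -0.0008
0.017 top [0.5709 0.0337] chan 0.0504 -0.0007
```

carry_out:
  moves:
    - {"x": 0, "y": 0, "z": -0.4, "turn": 0}
    - {"x": 0, "y": 0, "z": -0.8, "turn": 0}
    - {"x": 0, "y": 0, "z": -0.9, "turn": 0}
    - {"x": 0, "y": 0, "z": -0.7, "turn": 0}
    - {"x": -0.25, "y": -0.6, "z": 0, "turn": 0}
    - {"x": -0.4, "y": -0.95, "z": 0, "turn": 0}
    - {"x": -0.4, "y": -0.95, "z": 0, "turn": 0}
    - {"x": -0.4, "y": -0.95, "z": 0, "turn": 0}

```text
t: 13.85
tool_pos: [0.4817, 0.2745, 0.1397]
tool_rot: [-2.457, -1.958, 0.002]
contact_force: [-0.2, 0.5, -1.5]
opening: 0.0133
grip_force: 40.3
```

carry_out:
  moves:
    - {"x": -0.4, "y": -0.95, "z": 0, "turn": 0}
    - {"x": -0.4, "y": -0.95, "z": 0, "turn": 0}
    - {"x": -0.4, "y": -0.95, "z": 0, "turn": 0}
    - {"x": -0.4, "y": -0.95, "z": 0.1, "turn": 0}
    - {"x": -0.42, "y": -0.58, "z": 0.4, "turn": 0}
    - {"x": 0, "y": 0, "z": 0.8, "turn": 0}
    - {"x": 0, "y": 0, "z": 0.9, "turn": 0}
    - {"x": 0, "y": 0, "z": 0.9, "turn": 0}

```text
t: 14.65
tool_pos: [0.3647, 0.25, 0.062]
tool_rot: [2.457, 1.958, 0.001]
contact_force: [-0.2, 0.2, -1.5]
opening: 0.0125
grip_force: 40.3
```

carry_out:
  moves:
    - {"x": 0, "y": 0, "z": 0.6, "turn": 0}
    - {"x": 0, "y": 0, "z": 0.5, "turn": 0}
    - {"x": 0, "y": 0, "z": 0.25, "turn": 0}
    - {"x": 0, "y": 0, "z": 0.15, "turn": 0}
    - {"x": 0, "y": 0, "z": 0.1, "turn": 0}
    - {"x": 0, "y": 0, "z": 0, "turn": 0}
    - {"x": 0, "y": 0, "z": 0, "turn": 0}
    - {"x": 0, "y": 0, "z": 0, "turn": 0}

```text
t: 15.45
tool_pos: [0.3655, 0.2503, 0.0231]
tool_rot: [2.457, 1.958, 0.002]
contact_force: [0.5, -0.5, -1.8]
opening: 0.013
grip_force: 40.3
```

```bash
python3 - <<'E'
from h import *
o=ctrl.get_obs(); print(o['tool_pos'],o['contact_force'],o['t'])
save('side','s2')
save('top','t2')
for q in ('keeper','keeper_hole','keeper_front'):
  for c in ('top',):
    for d in ctrl.mark_of(c,q)[:2]: print(q,c,d,world(c,d['pixel'],.005).round(4))
im=np.hstack([cv2.imread('pics/t2.png')[130:330,20:280],cv2.imread('pics/s2.png')[184:384,80:340]])
cv2.imwrite('pics/c2.png',cv2.resize(im,None,fx=1.5,fy=1.5))
E
```

```text
[0.36550216 0.25029777 0.02310838] [ 0.46672479 -0.53301924 -1.80642322] 15.45
keeper top {'pixel': [107.9, 219.3], 'confidence': 0.79} [0.5795 0.3072 0.005 ]
keeper_hole top {'pixel': [108.5, 216.7], 'confidence': 0.8} [0.5848 0.3064 0.005 ]
keeper_front top {'pixel': [118.9, 191.7], 'confidence': 0.92} [0.6368 0.2885 0.005 ]
```

View pics/c2.png

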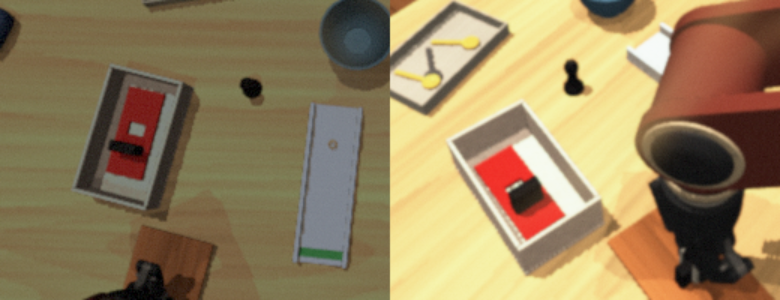

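The keeper is in the left box with its plain end toward +x, the same way as the channel, so no flip is needed. I'll release the lid and move over the keeper.

carry_out:
  moves:
    - {"x": 0, "y": 0, "z": 0.06, "turn": 0}
    - {"x": 0, "y": 0, "z": 0.04, "turn": 0}
    - {"x": 0, "y": 0, "z": 0, "turn": 0}
    - {"x": 0, "y": 0, "z": 0, "turn": 0}
    - {"x": 0, "y": 0, "z": 0, "turn": 0}
    - {"x": 0, "y": 0, "z": 0, "turn": 0}
    - {"x": 0, "y": 0, "z": 0, "turn": 0}
    - {"x": 0, "y": 0, "z": 0, "turn": 0}

```text
t: 16.5
tool_pos: [0.3651, 0.2501, 0.0201]
tool_rot: [2.457, 1.958, 0.0]
contact_force: [-0.1, 0.5, -1.6]
opening: 0.0131
grip_force: 40.3
```

carry_out:
  moves:
    - {"x": 0, "y": 0, "z": 0, "turn": 0}
    - {"x": 0, "y": 0, "z": 0, "turn": 0}
    - {"x": 0, "y": 0, "z": -0.2, "turn": 0}
    - {"x": 0, "y": 0, "z": -0.8, "turn": 0}
    - {"x": 0, "y": 0, "z": -1, "turn": 0}
    - {"x": 0, "y": 0, "z": -1, "turn": 0}
    - {"x": 0, "y": 0.4, "z": -1, "turn": 0}
    - {"x": 0, "y": 0.8, "z": -1, "turn": 0}
  grip: 60

```text
t: 17.3
tool_pos: [0.3939, 0.2436, 0.1465]
tool_rot: [-2.455, -1.96, -0.001]
contact_force: [0.6, -0.1, -0.6]
opening: 0.0599
grip_force: 0.0
```

```bash
python3 - <<'E'
from h import *
im=cv2.imread('pics/t2.png'); hsv=cv2.cvtColor(im,cv2.COLOR_BGR2HSV).astype(int)
h,s,v=[hsv[...,i] for i in range(3)]
m=((h<6)|(h>174))&(s>150)&(v>50); m[:160]=0; m[260:]=0; m[:,:75]=0; m[:,155:]=0
n,l,st,c=cv2.connectedComponentsWithStats(m.astype(np.uint8)); pts=np.argwhere(m)[:,::-1]
k=[i for i in range(1,n) if st[i,4]>20]; pts=np.argwhere(np.isin(l,k))[:,::-1]
W=np.array([world('top',p,.011)[:2] for p in pts],np.float32); c0,sz,a=cv2.minAreaRect(W); b=cv2.boxPoints((c0,sz,a))
e=max([b[1]-b[0],b[2]-b[1]],key=np.linalg.norm); e=e/np.linalg.norm(e)*np.sign(e[0]); c0=np.array(c0)
print('keeper',c0.round(4),np.round(sz,4),np.degrees(np.arctan2(e[1],e[0])).round(1),'handle',(c0-.022*e).round(4))
for q in ('keeper',):
    o=ctrl.get_obs(); print(o['tool_pos'])
E
```

```text
keeper [0.5817 0.3008] [0.0507 0.118 ] -11.5 handle [0.5601 0.3052]
[0.39392097 0.24361205 0.14650701]
```

```bash
python3 plan.py .560 .304 .155 -11.5 8
```

```text
t 17.3
[{"x":0.48,"y":0.74,"z":-0.04,"turn":-0.003},{"x":0.48,"y":0.74,"z":-0.04,"turn":-0.003},{"x":0.47,"y":0.75,"z":-0.04,"turn":-0.003},{"x":0.47,"y":0.75,"z":-0.04,"turn":-0.003},{"x":0.47,"y":0.75,"z":-0.04,"turn":-0.003},{"x":0.47,"y":0.75,"z":-0.05,"turn":-0.003},{"x":0.46,"y":0.75,"z":-0.04,"turn":-0.002},{"x":0.47,"y":0.75,"z":-0.05,"turn":-0.003}]
```

carry_out:
  moves:
    - {"x": 0.48, "y": 0.74, "z": -0.04, "turn": -0.003}
    - {"x": 0.48, "y": 0.74, "z": -0.04, "turn": -0.003}
    - {"x": 0.47, "y": 0.75, "z": -0.04, "turn": -0.003}
    - {"x": 0.47, "y": 0.75, "z": -0.04, "turn": -0.003}
    - {"x": 0.47, "y": 0.75, "z": -0.04, "turn": -0.003}
    - {"x": 0.47, "y": 0.75, "z": -0.05, "turn": -0.003}
    - {"x": 0.46, "y": 0.75, "z": -0.04, "turn": -0.002}
    - {"x": 0.47, "y": 0.75, "z": -0.05, "turn": -0.003}

```text
t: 18.1
tool_pos: [0.5614, 0.304, 0.154]
tool_rot: [2.434, 1.986, 0.0]
contact_force: [-0.3, -0.4, 1.1]
opening: 0.0596
grip_force: 0.0
```

```bash
python3 - <<'E'
from h import *
o=ctrl.get_obs(); print(o['tool_pos'],o['t'])
im=save('wrist','w3')
for q in ('keeper','keeper_hole','keeper_front'):
  for d in ctrl.mark_of('wrist',q)[:1]: print(q,np.round(d['pixel']),d['confidence'],world('wrist',d['pixel'],.005,o).round(4))
E
```

```text
[0.56142135 0.30397945 0.15399654] 18.1
keeper [279. 175.] 0.85 [0.5821 0.2966 0.005 ]
keeper_hole [285. 170.] 0.88 [0.5898 0.2997 0.005 ]
keeper_front [342. 172.] 0.8 [0.6465 0.2859 0.005 ]
```

View pics/w3.png

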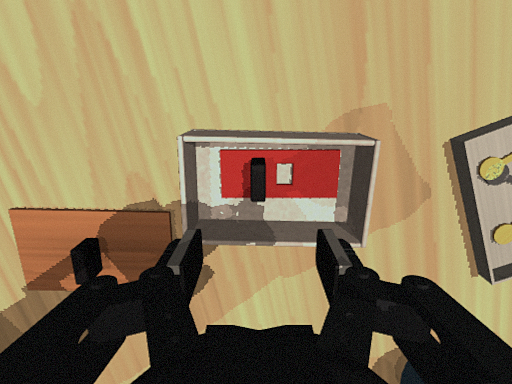

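The keeper lies in the box with its handle at about (258,180) and hole at (285,174). A quick fit will refine its pose.

```bash
cat > red.py <<'E'
from h import *
def red(cam,fn,z,o=None,roi=(0,384,0,512)):
    hsv=cv2.cvtColor(cv2.imread(fn),cv2.COLOR_BGR2HSV).astype(int); h,s,v=[hsv[...,i] for i in range(3)]
    m=((h<6)|(h>174))&(s>150)&(v>50); r=np.zeros_like(m); r[roi[0]:roi[1],roi[2]:roi[3]]=1; m&=r
    n,l,st,c=cv2.connectedComponentsWithStats(m.astype(np.uint8)); pts=np.argwhere(np.isin(l,[i for i in range(1,n) if st[i,4]>80]))[:,::-1]
    W=np.array([world(cam,p,z,o)[:2] for p in pts],np.float32); c0,sz,a=cv2.minAreaRect(W); b=cv2.boxPoints((c0,sz,a))
    e=max([b[1]-b[0],b[2]-b[1]],key=np.linalg.norm); e=e/np.linalg.norm(e)*np.sign(e[0]); c0=np.array(c0)
    print('keeper',c0.round(4),np.round(sz,4),np.degrees(np.arctan2(e[1],e[0])).round(1),'handle',(c0-.022*e).round(4)); return c0,e
E
python3 - <<'E'
from red import *
o=ctrl.get_obs(); red('wrist','pics/w3.png',.011,o,(140,210,210,350))
print(world('wrist',(258,180),.045,o))
E
```

```text
Traceback (most recent call last):
  File "red.py", line 6, in red
    W=np.array([world(cam,p,z,o)[:2] for p in pts],np.float32); c0,sz,a=cv2.minAreaRect(W); b=cv2.boxPoints((c0,sz,a))
                ~~~~~^^^^^^^^^^^
  File "h.py", line 14, in world
    c,R,t=cam(name,obs); d=R.T@np.array([(px[0]-c['cx'])/c['fx'],(px[1]-c['cy'])/c['fy'],1]); o=-R.T@t
          ~~~^^^^^^^^^^
  File "h.py", line 7, in cam
    c=ctrl.calibration(name)
ValueError: time passes only in moves, steps and waits
```

```bash
sed -i "s/^def cam/CAL={}\ndef cam/; s/c=ctrl.calibration(name)/c=CAL.setdefault(name,None) or ctrl.calibration(name); CAL[name]=c/" h.py
cat >> h.py <<'E'
E
python3 - <<'E'
from red import *
o=ctrl.get_obs(); red('wrist','pics/w3.png',.011,o,(140,210,210,350))
print(world('wrist',(258,180),.045,o))
E
```

```text
keeper [0.5816 0.299 ] [0.0503 0.1198] -11.6 handle [0.56   0.3035]
[0.56104319 0.30605211 0.045     ]
```

carry_out:
  moves:
    - {"x": 0, "y": -0.05, "z": 0.7, "turn": 0}
    - {"x": 0, "y": 0, "z": 0.9, "turn": 0}
    - {"x": 0, "y": 0, "z": 0.9, "turn": 0}
    - {"x": 0, "y": 0, "z": 0.9, "turn": 0}
    - {"x": 0, "y": 0, "z": 0.8, "turn": 0}
    - {"x": 0, "y": 0, "z": 0.6, "turn": 0}
    - {"x": 0, "y": 0, "z": 0.4, "turn": 0}
    - {"x": 0, "y": 0, "z": 0.15, "turn": 0}

```text
t: 19.1
tool_pos: [0.5581, 0.3035, 0.0182]
tool_rot: [-2.434, -1.986, 0.003]
contact_force: [-0.2, -0.3, 0.9]
opening: 0.0598
grip_force: 0.0
```

carry_out:
  moves:
    - {"x": 0, "y": 0, "z": 0, "turn": 0}
    - {"x": 0, "y": 0, "z": 0, "turn": 0}
    - {"x": 0, "y": 0, "z": 0, "turn": 0}
    - {"x": 0, "y": 0, "z": 0, "turn": 0}
    - {"x": 0, "y": 0, "z": 0, "turn": 0}
    - {"x": 0, "y": 0, "z": 0, "turn": 0}
    - {"x": 0, "y": 0, "z": 0, "turn": 0}
    - {"x": 0, "y": 0, "z": 0, "turn": 0}
  grip: 0
  newtons: 60

```text
t: 19.9
tool_pos: [0.5603, 0.3043, 0.0212]
tool_rot: [2.434, 1.986, 0.004]
contact_force: [-0.6, 0.3, 5.1]
opening: 0.0127
grip_force: 62.1
```

```bash
python3 plan.py .5603 .3043 .13 -11.5 5 .5057 .0394 .09 -4.4 13
```

```text
t 19.9
[{"x":-0,"y":0,"z":-0.87,"turn":-0},{"x":-0,"y":0,"z":-0.87,"turn":-0},{"x":-0,"y":0,"z":-0.87,"turn":-0},{"x":-0,"y":0,"z":-0.87,"turn":-0.001},{"x":-0,"y":0,"z":-0.87,"turn":-0},{"x":-0.83,"y":-0,"z":0.12,"turn":-0.01},{"x":-0.83,"y":-0.01,"z":0.12,"turn":-0.01},{"x":-0.83,"y":-0.02,"z":0.12,"turn":-0.009}]
[{"x":-0.83,"y":-0.03,"z":0.12,"turn":-0.01},{"x":-0.83,"y":-0.03,"z":0.12,"turn":-0.009},{"x":-0.83,"y":-0.04,"z":0.12,"turn":-0.01},{"x":-0.83,"y":-0.05,"z":0.13,"turn":-0.009},{"x":-0.83,"y":-0.06,"z":0.12,"turn":-0.01},{"x":-0.83,"y":-0.07,"z":0.13,"turn":-0.009},{"x":-0.83,"y":-0.07,"z":0.12,"turn":-0.01},{"x":-0.83,"y":-0.08,"z":0.13,"turn":-0.009}]
[{"x":-0.83,"y":-0.09,"z":0.12,"turn":-0.01},{"x":-0.83,"y":-0.1,"z":0.13,"turn":-0.009}]
```

carry_out:
  moves:
    - {"x": 0, "y": 0, "z": -0.4, "turn": 0}
    - {"x": 0, "y": 0, "z": -0.87, "turn": 0}
    - {"x": 0, "y": 0, "z": -1, "turn": 0}
    - {"x": 0, "y": 0, "z": -1, "turn": 0}
    - {"x": 0, "y": 0, "z": -1, "turn": 0}
    - {"x": -0.83, "y": 0, "z": -0.1, "turn": -0.01}
    - {"x": -0.83, "y": -0.01, "z": 0.12, "turn": -0.01}
    - {"x": -0.83, "y": -0.02, "z": 0.12, "turn": -0.009}

```text
t: 20.7
tool_pos: [0.5456, 0.2422, 0.1226]
tool_rot: [-2.404, -2.022, 0.002]
contact_force: [-0.2, 0.4, -2.2]
opening: 0.0127
grip_force: 60.9
```

carry_out:
  moves:
    - {"x": -0.83, "y": -0.03, "z": 0.12, "turn": -0.01}
    - {"x": -0.83, "y": -0.03, "z": 0.12, "turn": -0.009}
    - {"x": -0.83, "y": -0.04, "z": 0.12, "turn": -0.01}
    - {"x": -0.83, "y": -0.05, "z": 0.13, "turn": -0.009}
    - {"x": -0.83, "y": -0.06, "z": 0.12, "turn": -0.01}
    - {"x": -0.83, "y": -0.07, "z": 0.13, "turn": -0.009}
    - {"x": -0.83, "y": -0.07, "z": 0.12, "turn": -0.01}
    - {"x": -0.83, "y": -0.08, "z": 0.13, "turn": -0.009}

```text
t: 21.5
tool_pos: [0.5115, 0.0793, 0.0974]
tool_rot: [-2.325, -2.111, 0.003]
contact_force: [-0.5, -0.5, -2.5]
opening: 0.013
grip_force: 60.9
```

carry_out:
  moves:
    - {"x": -0.83, "y": -0.09, "z": 0.12, "turn": -0.01}
    - {"x": -0.83, "y": -0.1, "z": 0.13, "turn": -0.009}
    - {"x": 0, "y": 0, "z": 0.4, "turn": 0}
    - {"x": 0, "y": 0, "z": 0.5, "turn": 0}
    - {"x": 0, "y": 0, "z": 0, "turn": 0}
    - {"x": 0, "y": 0, "z": 0, "turn": 0}
    - {"x": 0, "y": 0, "z": 0, "turn": 0}
    - {"x": 0, "y": 0, "z": 0, "turn": 0}

```text
t: 22.3
tool_pos: [0.5049, 0.0395, 0.0701]
tool_rot: [2.305, 2.134, 0.001]
contact_force: [0.2, 1.2, -2.5]
opening: 0.0123
grip_force: 60.8
```

```bash
python3 - <<'E'
from red import *
o=ctrl.get_obs(); print(o['tool_pos'],o['contact_force'],o['t'])
Rm=Ro.from_rotvec(o['tool_rot']).as_matrix(); print('yaw',np.degrees(np.arctan2(Rm[1,1],Rm[0,1])),'tilt',Rm[:,2].round(4))
save('wrist','w4'); save('top','t4'); save('side','s4')
im=np.hstack([cv2.imread('pics/w4.png')[100:350,100:420],cv2.imread('pics/t4.png')[170:330,180:300].repeat(1,0)[:,:,:].copy() if 0 else cv2.resize(cv2.imread('pics/t4.png')[180:320,180:300],(214,250))])
cv2.imwrite('pics/c4.png',cv2.resize(im,None,fx=1.45,fy=1.45))
E
```

```text
[0.50486793 0.03953878 0.07010429] [ 0.21926262  1.189137   -2.48207223] 22.3
yaw -4.427381080407958 tilt [ 0.001 -0.    -1.   ]
```

View pics/c4.png

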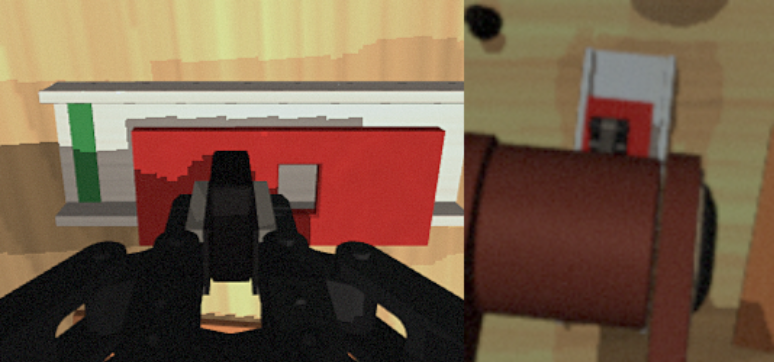

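```bash
python3 - <<'E'
from red import *
o={'tool_pos':[.5049,.0395,.0701],'tool_rot':[2.305,2.134,.001]}
c0=np.array([.5207,.0382]); a=np.radians(-4.4); ex=np.array([np.cos(a),np.sin(a)]); ey=np.array([-np.sin(a),np.cos(a)])
ch=lambda w:((w[:2]-c0)@ex,(w[:2]-c0)@ey)
im=cv2.imread('pics/w4.png')
for col in (178,):
  for r in list(range(152,176))+list(range(232,262)):
    print(r,im[r,col],[('%.4f'%ch(world('wrist',(col,r),z,o))[1]) for z in (.024,.008)])
k,e=red('wrist','pics/w4.png',.060,o,(180,280,180,420)); print('keeper',ch(k))
print('topcam wall check'); k,e=red('wrist','pics/w4.png',.060,o,(180,240,180,420)); print(ch(k))
m=im.copy()
E
```

```text
152 [124 178 212] ['0.0392', '0.0364']
153 [122 179 210] ['0.0385', '0.0356']
154 [125 182 216] ['0.0379', '0.0349']
155 [120 173 206] ['0.0372', '0.0342']
156 [ 98 122 141] ['0.0365', '0.0335']
157 [87 89 93] ['0.0359', '0.0327']
158 [87 94 98] ['0.0352', '0.0320']
159 [ 92  99 106] ['0.0345', '0.0313']
160 [ 91  96 103] ['0.0338', '0.0306']
161 [82 89 94] ['0.0332', '0.0298']
162 [ 96 108 119] ['0.0325', '0.0291']
163 [200 214 223] ['0.0318', '0.0283']
164 [216 228 220] ['0.0311', '0.0276']
165 [208 222 216] ['0.0305', '0.0269']
166 [207 222 216] ['0.0298', '0.0261']
167 [202 218 216] ['0.0291', '0.0254']
168 [205 221 219] ['0.0284', '0.0246']
169 [212 224 222] ['0.0277', '0.0239']
170 [192 208 209] ['0.0270', '0.0232']
171 [175 192 187] ['0.0263', '0.0224']
172 [213 228 220] ['0.0256', '0.0217']
173 [205 220 216] ['0.0249', '0.0209']
174 [207 222 214] ['0.0243', '0.0202']
175 [212 225 217] ['0.0236', '0.0194']
232 [118 125 133] ['-0.0186', '-0.0263']
233 [116 127 134] ['-0.0194', '-0.0272']
234 [117 126 134] ['-0.0202', '-0.0280']
235 [121 130 138] ['-0.0210', '-0.0289']
236 [124 
[... 623 characters left out ...]
12 121 130] ['-0.0347', '-0.0438']
253 [119 129 136] ['-0.0355', '-0.0447']
254 [119 126 135] ['-0.0363', '-0.0455']
255 [112 122 130] ['-0.0372', '-0.0464']
256 [56 81 98] ['-0.0380', '-0.0473']
257 [ 64  89 110] ['-0.0388', '-0.0482']
258 [ 59  84 106] ['-0.0396', '-0.0491']
259 [ 58  83 101] ['-0.0405', '-0.0500']
260 [ 62  87 109] ['-0.0413', '-0.0510']
261 [ 57  81 106] ['-0.0421', '-0.0519']
keeper [0.5277 0.0374] [0.0513 0.1202] -4.5 handle [0.5057 0.0391]
keeper (np.float64(0.006991110408154815), np.float64(-0.00025875663586061087))
topcam wall check
keeper [0.5285 0.0474] [0.0312 0.12  ] -4.5 handle [0.5065 0.0491]
(np.float64(0.007039732105699611), np.float64(0.009774923207543045))
```

The keeper is about 2.3 mm off to +y of the channel's centre line and otherwise aligned. I'll shift it and lower.

carry_out:
  moves:
    - {"x": -0.09, "y": 0, "z": 0.2, "turn": 0}
    - {"x": 0, "y": 0, "z": 0.4, "turn": 0}
    - {"x": 0, "y": 0, "z": 0.35, "turn": 0}
    - {"x": 0, "y": 0, "z": 0.25, "turn": 0}
    - {"x": 0, "y": 0, "z": 0.1, "turn": 0}
    - {"x": 0, "y": 0, "z": 0.08, "turn": 0}
    - {"x": 0, "y": 0, "z": 0, "turn": 0}
    - {"x": 0, "y": 0, "z": 0, "turn": 0}

```text
t: 23.25
tool_pos: [0.5045, 0.0369, 0.0354]
tool_rot: [2.306, 2.133, 0.001]
contact_force: [0.1, -1.2, -2.4]
opening: 0.0126
grip_force: 60.9
```

carry_out:
  moves:
    - {"x": 0, "y": 0, "z": 0.04, "turn": 0}
    - {"x": 0, "y": 0, "z": 0.04, "turn": 0}
    - {"x": 0, "y": 0, "z": 0.04, "turn": 0}
    - {"x": 0, "y": 0, "z": 0, "turn": 0}
    - {"x": 0, "y": 0, "z": 0, "turn": 0}
    - {"x": 0, "y": 0, "z": 0, "turn": 0}
    - {"x": 0, "y": 0, "z": 0, "turn": 0}
    - {"x": 0, "y": 0, "z": 0, "turn": 0}

```text
t: 24.05
tool_pos: [0.5046, 0.0369, 0.0327]
tool_rot: [2.306, 2.133, 0.001]
contact_force: [-3.7, 0.4, 5.4]
opening: 0.013
grip_force: 62.1
```

Contact with the pin top at 8 N; keeper underside is about 16.5 mm, as expected. Now I'll slide it on.

carry_out:
  moves:
    - {"x": 0, "y": 0.15, "z": 0, "turn": 0}
    - {"x": 0, "y": 0.2, "z": 0, "turn": 0}
    - {"x": 0, "y": 0.2, "z": 0, "turn": 0}
    - {"x": 0, "y": 0.2, "z": 0, "turn": 0}
    - {"x": 0, "y": 0.2, "z": 0, "turn": 0}
    - {"x": 0, "y": 0.2, "z": 0, "turn": 0}
    - {"x": 0, "y": 0.15, "z": 0, "turn": 0}
    - {"x": 0, "y": 0, "z": 0, "turn": 0}

```text
t: 24.85
tool_pos: [0.5378, 0.0343, 0.0329]
tool_rot: [2.305, 2.132, 0.002]
contact_force: [-1.6, 0.4, 5.6]
opening: 0.0129
grip_force: 62.0
```

carry_out:
  moves:
    - {"x": 0, "y": 0.06, "z": 0, "turn": 0}
    - {"x": 0, "y": 0.06, "z": 0, "turn": 0}
    - {"x": 0, "y": 0.06, "z": 0, "turn": 0}
    - {"x": 0, "y": 0, "z": 0, "turn": 0}
    - {"x": 0, "y": 0, "z": 0, "turn": 0}
    - {"x": 0, "y": 0, "z": 0, "turn": 0}
    - {"x": 0, "y": 0, "z": 0, "turn": 0}
    - {"x": 0, "y": 0, "z": 0, "turn": 0}

```text
t: 25.65
tool_pos: [0.5415, 0.034, 0.0324]
tool_rot: [2.306, 2.133, 0.001]
contact_force: [-2.2, 0.2, 5.1]
opening: 0.0131
grip_force: 62.0
```

carry_out:
  moves:
    - {"x": 0, "y": 0.05, "z": 0, "turn": 0}
    - {"x": 0, "y": 0.05, "z": 0, "turn": 0}
    - {"x": 0, "y": 0, "z": 0, "turn": 0}
    - {"x": 0, "y": 0, "z": 0, "turn": 0}
    - {"x": 0, "y": 0, "z": 0, "turn": 0}
    - {"x": 0, "y": 0, "z": 0, "turn": 0}
    - {"x": 0, "y": 0, "z": 0, "turn": 0}
    - {"x": 0, "y": 0, "z": 0, "turn": 0}

```text
t: 26.45
tool_pos: [0.5433, 0.0338, 0.0318]
tool_rot: [-2.306, -2.133, 0.001]
contact_force: [1.1, -0.7, -1.5]
opening: 0.013
grip_force: 61.0
```

The contact is gone, so the hole is over the pin. Lowering.

carry_out:
  moves:
    - {"x": 0, "y": 0, "z": 0.06, "turn": 0}
    - {"x": 0, "y": 0, "z": 0.06, "turn": 0}
    - {"x": 0, "y": 0, "z": 0, "turn": 0}
    - {"x": 0, "y": 0, "z": 0, "turn": 0}
    - {"x": 0, "y": 0, "z": 0, "turn": 0}
    - {"x": 0, "y": 0, "z": 0, "turn": 0}
    - {"x": 0, "y": 0, "z": 0, "turn": 0}
    - {"x": 0, "y": 0, "z": 0, "turn": 0}

```text
t: 27.25
tool_pos: [0.544, 0.0338, 0.0292]
tool_rot: [2.306, 2.133, 0.001]
contact_force: [4.7, 0.1, -3.5]
opening: 0.0128
grip_force: 60.8
```

carry_out:
  moves:
    - {"x": 0, "y": 0.05, "z": 0.04, "turn": 0}
    - {"x": 0, "y": 0, "z": 0.06, "turn": 0}
    - {"x": 0, "y": 0, "z": 0.06, "turn": 0}
    - {"x": 0, "y": 0, "z": 0, "turn": 0}
    - {"x": 0, "y": 0, "z": 0, "turn": 0}
    - {"x": 0, "y": 0, "z": 0, "turn": 0}
    - {"x": 0, "y": 0, "z": 0, "turn": 0}
    - {"x": 0, "y": 0, "z": 0, "turn": 0}

```text
t: 28.05
tool_pos: [0.5445, 0.0337, 0.0248]
tool_rot: [-2.306, -2.133, 0.001]
contact_force: [1.2, -0.1, -3.2]
opening: 0.0132
grip_force: 60.8
```

carry_out:
  moves:
    - {"x": 0, "y": 0.02, "z": 0.03, "turn": 0}
    - {"x": 0, "y": 0, "z": 0.03, "turn": 0}
    - {"x": 0, "y": 0, "z": 0.02, "turn": 0}
    - {"x": 0, "y": 0, "z": 0, "turn": 0}
    - {"x": 0, "y": 0, "z": 0, "turn": 0}
    - {"x": 0, "y": 0, "z": 0, "turn": 0}
    - {"x": 0, "y": 0, "z": 0, "turn": 0}
    - {"x": 0, "y": 0, "z": 0, "turn": 0}

```text
t: 28.85
tool_pos: [0.5452, 0.0337, 0.0242]
tool_rot: [-2.306, -2.133, 0.001]
contact_force: [-5.4, -1.5, 6.0]
opening: 0.0125
grip_force: 62.2
```

It's on the floor (TCP z 0.0242 against 0.0243 expected). Releasing and retreating.

carry_out:
  moves:
    - {"x": 0, "y": 0, "z": 0, "turn": 0}
    - {"x": 0, "y": 0, "z": 0, "turn": 0}
    - {"x": 0, "y": 0, "z": 0, "turn": 0}
    - {"x": 0, "y": 0, "z": -0.3, "turn": 0}
    - {"x": 0, "y": 0, "z": -0.8, "turn": 0}
    - {"x": 0, "y": 0, "z": -1, "turn": 0}
    - {"x": 0, "y": 0, "z": -1, "turn": 0}
    - {"x": 0, "y": 0, "z": -1, "turn": 0}
  grip: 50

```text
t: 29.65
tool_pos: [0.5453, 0.0337, 0.127]
tool_rot: [2.306, 2.133, 0.0]
contact_force: [-0.1, -0.0, 0.2]
opening: 0.0497
grip_force: 0.0
```

carry_out:
  moves:
    - {"x": 0, "y": -0.3, "z": -0.5, "turn": 0}
    - {"x": 0, "y": -0.7, "z": 0, "turn": 0}
    - {"x": 0, "y": -0.7, "z": 0, "turn": 0}
    - {"x": 0, "y": -0.3, "z": 0, "turn": 0}
    - {"x": 0, "y": 0, "z": 0, "turn": 0}
    - {"x": 0, "y": 0, "z": 0, "turn": 0}
    - {"x": 0, "y": 0, "z": 0, "turn": 0}
    - {"x": 0, "y": 0, "z": 0, "turn": 0}

```text
t: 30.45
tool_pos: [0.4959, 0.0375, 0.1381]
tool_rot: [2.306, 2.133, 0.0]
contact_force: [0.0, 0.0, -0.9]
opening: 0.0499
grip_force: 0.0
```

```bash
python3 - <<'E'
from red import *
o=ctrl.get_obs(); print(o['tool_pos'],o['contact_force'],o['opening'],o['t'])
save('wrist','w5'); save('side','s5')
im=np.hstack([cv2.imread('pics/w5.png')[60:300,80:440],cv2.imread('pics/s5.png')[144:384,50:400]])
cv2.imwrite('pics/c5.png',cv2.resize(im,None,fx=1.12,fy=1.12))
red('wrist','pics/w5.png',.014,o)
E
```

```text
[0.49593498 0.0374956  0.13808325] [ 0.04661938  0.01409341 -0.94060895] 0.049924208049203236 30.45
keeper [0.5682 0.0312] [0.0495 0.1201] -4.5 handle [0.5463 0.033 ]
```

View pics/c5.png

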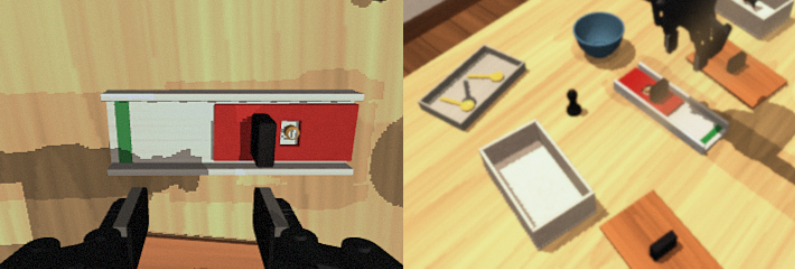

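The brass pin shows inside the hole at about (290,132) in the crop. The plate lies flat between the walls, both lids are level on the table, and the pawn and bowl are where they were.

```bash
python3 -c "
from station import ctrl
print(ctrl.finish_job())"
```

```text
the job is handed in; nothing more can be done
None
```

The keeper was in the left-hand box; it now lies flat in the channel with the pin through its hole, both lids are level on the tabletop, the pawn and bowl were left alone, and the job was handed in at about 30.5 s (no verdict was returned).

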